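# Take the keyhole-hung pattern plate down and load it in the marking jig

## Robot

A 6-joint arm with a two-finger parallel gripper is mounted at the origin on a cart in front of the work surface, level with it; the furniture and walls round the work are solid. World frame = base frame: x ahead of the robot, y to its left, z up, the work surface at z = 0. Lengths are in m, angles in degrees, forces in N, time in s.
With the tool pointing down it reaches from about 0.35 to 0.875 m from the base axis. Payload 4.2 kg.
Tool frame: the origin (TCP) lies midway between the tips of the shut fingers; the grasp point (between the pads) lies 19 mm behind it; z points along the fingers, y is the line along which they close (so a half turn about z gives the same grasp; the last joint's range is limited). The gripper opens to 87 mm and grips with 3 to 60 N. Pads are 19 mm wide; open, the fingers measure 117 mm over their backs; the gripper's body (75 mm by 190 mm) begins 51 mm behind the grasp point.
Start: joints at [91.02, 22.042, 0.453, 0, -68.411, -14.817], TCP at [0.149, 0.607, 0.223] pointing down, gripper open.
Joint ranges: [-179.83, 179.83], [-69.29, 118.12], [-61.27, 80.66], [-181.25, 117.63], [-171.15, -9.14], [-177.46, 177.46]. Speed limits (degrees/s): [159.86, 159.86, 180, 180, 180, 180].

## Interface

Orientations are given as a 3x3 rotation matrix whose columns are the frame's x, y, z axes.
In Python, from station import r, workorder, capture gives the robot as it stands (r), with the cameras as plain functions and the job (workorder).
- The arm moves only by the shell command python3 steer.py 'ROWS'. ROWS is a JSON list of rows, 1 to 8 of them, each of 7 numbers: the opening from 0.0 (shut) to 1.0 (fully open), then dx, dy, dz in m, then a rotation vector rx, ry, rz in degrees; each row is the pose to reach, as a shift and turn from the pose commanded when the command began, along the tool's axes at that moment; what a row does not reach only later rows make up. A row lasts 1/10 s, in which the tool goes at most 0.05 m and 8.59 degrees, less where a joint would pass 70% of its speed; a pose out of reach is approached as far as the arm can. The fingers move at their own pace and stop on an object; the grip force is fixed at half the most. Time passes only in rows, so rows that do not move let the fingers close. It prints the time, the measured TCP pose, the force, the opening and the grip force at its end.
- r.sense(): the state, without advancing time (a new reading comes with each control period).
- capture(name): name is "scene" or "side" or "wrist"; returns a dict with "pixels" (480x640x3 uint8, red, green, blue), "z_map" (480x640 float32, m along the optical axis (not along the pixel's ray), 0 where there is no reading), "K" (3x3 intrinsics, pixels), "distortion" ([k1, k2, p1, p2, k3] as OpenCV has them; the pictures are not rectified), "world_from_camera" (4x4, takes a point from camera to world coordinates). Camera axes: x right, y up, looking along -z (the intrinsics and any distortion apply to the point x, -y, -z); pixel columns grow to the right and rows downward; lengths in m; the calibration is good to about 2 mm. A picture is of the moment at which its call begins.
- workorder.finish_job(): hands the job in; it is judged then, once.
The state is a dict: "time_s": time; "joints": joint angles; "joint_velocities": joint speeds; "effort": joint torques, N m; "tcp_pos": TCP position; "ee_rot": TCP orientation; "wrist_force": force on the tool from outside, world axes, zero at the start; "moment": the same for the moment, N m; "gripper_width": opening from 0.0 (shut) to 1.0 (fully open); "gripper_force": force on a finger pad.
Only numpy, scipy, OpenCV 4.12 (cv2) and the standard library are available. Lean on these libraries where they do the work, as an engineer would, in place of code of your own. Each camera call takes 0.05 s, during which the arm holds its last target. There are 200 camera calls.

## Task

Take the orange pattern plate off its slanted hanging board: push it up the slope until its two keyholes free the screw heads and its black grip comes out from between the cheeks, then lift it off by the grip. Lay it flat on the marking jig in front of the blue bridge, grip end away from the bridge, and push it under the bridge until its front edge is right up against the stop. Let go of it there, and leave the other things on the rack standing where they are.

Things in the scene. Friction and masses are not known exactly. Their poses are not given: they have to be found in the camera images.
- pattern_plate: loose orange plate 10 mm thick, about 0.16 kg. Origin: centre of the underside of its rectangular body, 100 mm long (its x -50..50) and 110 wide (y -55..55); z out of the top face. A tongue 14 wide, 10 thick runs on along +x to x = 125 and carries the black grip. Its front edge, away from the grip, is x = -50. It hangs with x and y along hang_face's, origins together
- grip_top (a point): centre of the top of the plate's black grip, a fin on the tongue: x 92..122 in the plate's frame, 14 mm wide in y, top 45 mm above the plate's underside (35 above its top face). This point: x = 107, y = 0, z = 45
- keyhole (a point): middle of the window of the plate's left keyhole, x = -8, y = 32 in the plate's frame; the other is at y = -32. Each is a 10 mm wide slot, x 7..35, that opens into a 24 mm wide window, x -23..7
- hang_face: slanted face of the fixed hanging board, 160 mm wide. x points up its 20 degree slope, z out of the face. Origin 65 mm above the rack's top, where the plate's origin lies while it hangs. The face runs from x = -85 (foot) to 124 (upper edge, open air beyond). The plate is pushed up by its lower edge, where closed fingers have room, and comes off along the face's z: 20 mm clears the screw heads
- screw_head (a point): top of the left screw's head, x = 32, y = 32, z = 17 in hang_face; the right one is at y = -32. Shank 6 mm thick; head 16 mm across, from 12 to 17 mm above the face. The hanging plate has the shanks at the upper ends of its slots; once it is 34 to 46 mm up the slope the heads lie inside the windows
- cheeks (a point): midway between the tops of two fixed wooden cheeks on hang_face: x 90..124, 45 mm high, inner faces 20 mm apart, outer ones 44. The grip of the hanging plate stands between them, out of the fingers' reach. After 40 mm up the slope the shoulders of the plate's body meet the cheeks and stop it, with the grip clear past them; friction keeps it there when let go
- jig: fixed marking jig; origin: centre of its underside, on the rack's top. Wooden bed 170 mm (x) by 250 (y), 8 mm thick. The plate goes in along the jig's +y. Two aluminium fences 18 mm high, 119 apart at y 38..115, widen like a funnel to about 150 at y = -13; the bed before that (y -125..-13) is open. Home, the plate's origin is at y = 65, z = 8, its own x axis along the jig's -y (grip end toward -y)
- bridge (a point): centre of the top of the blue bridge across the jig: it spans the jig's y 47..93; its underside is 18 mm above the bed, its top 28 mm above it
- stop (a point): foot of the aluminium stop's face at the jig's far end: x = 0, y = 115 in the jig's frame, on the bed; the stop is 22 mm high
- dye_e: bystander, to be left alone: small amber dye bottle with grey cap, 42x42x92 mm; origin at the centre of its underside
- tin_3: bystander, to be left alone: round blue polish tin, 71 mm across, 22 high; origin at the centre of its underside
- spool_1: bystander, to be left alone: thread spool standing, 44 across, 50 high; origin at the centre of its underside
- tin_4: bystander, to be left alone: round olive-yellow polish tin, 73 mm across, 22 high; origin at the centre of its underside
- felt_block: bystander, to be left alone: felt polishing block with wooden back, 45x85x40 mm; origin at the centre of its underside
- tape_roll: bystander, to be left alone: roll of masking tape lying flat, 94 mm across, 24 high; origin at the centre of its underside

How it is judged (in metres and radians):
On the way, in this order (a step that is already met when the one before it is completed fails the run):
1. the plate, still lying on the slanted face, has been pushed up the slope by at least 30 mm (x of pattern_plate in the frame of hang_face above 0.03 m and z of pattern_plate in the frame of hang_face below 0.006 m), for 0.1 s.
2. the plate is off the screws: its origin at least 30 mm out from the slanted face (z of pattern_plate in the frame of hang_face above 0.03 m), for 0.1 s.
3. the plate lies flat on the jig's bed, its front edge still short of the far edge of the bridge, grip end away from the bridge (angle between pattern_plate's own z axis and vertical below 0.06 rad and z of pattern_plate in the frame of jig between 0.004 and 0.0125 m and x of pattern_plate in the frame of jig between -0.03 and 0.03 m and y of pattern_plate in the frame of jig between -0.09 and 0.04 m and y of grip_top in the frame of jig below -0.03 m), for 0.1 s.
At the end, for the whole second after the job is handed in: the plate lies flat on the jig (tilt under 0.06 rad), under the bridge, its front edge within 5 mm of the stop and square to it within 0.07 rad, grip end outside, released and at rest (angle between pattern_plate's own z axis and vertical below 0.06 rad and z of pattern_plate in the frame of jig between 0.004 and 0.0125 m and x of pattern_plate in the frame of jig between -0.03 and 0.03 m and y of pattern_plate in the frame of jig between 0.06 and 0.068 m and angle between the x axis of pattern_plate and the y axis of jig, either way round below 0.07 rad and y of grip_top in the frame of jig below 0 m and linear speed of pattern_plate below 0.02 m/s); the robot touches nothing.
It fails at once if a bystander is moved by more than 30 mm (distance of any of dye_e, tin_3, spool_1, tin_4, felt_block, tape_roll from where it was at the start of the episode above 0.03 m).
It also fails if it takes over 59 s, if anything falls off the work surface, if the arm or the gripper's body presses on something with over 40 N, if the wrist force passes 120 N, or if a joint passes its speed limit or range.

## Working session

There is one attempt and no reset: what is moved stays moved. The work goes in short steps, Python scripts to look and compute and a shell command to move; the robot and the scene stay as the last step left them, time stands still between calls to the robot, and variables do not carry over. Pictures are saved under pics/ and viewed, at most 10 in all, crops included, and the job is handed in when it is done.

```bash
ls; mkdir -p pics
cat > h.py <<'E'
import numpy as np, cv2
from station import r, workorder, capture
def cap(n):
    c=capture(n); return c
def save(c,f): cv2.imwrite('pics/'+f,cv2.cvtColor(c['pixels'],cv2.COLOR_RGB2BGR))
def ray(c,uv):
    uv=np.array(uv,float).reshape(-1,1,2)
    n=cv2.undistortPoints(uv,np.array(c['K']),np.array(c['distortion'])).reshape(-1,2)
    d=np.c_[n[:,0],-n[:,1],-np.ones(len(n))]
    T=np.array(c['world_from_camera']); return T[:3,3],d@T[:3,:3].T
def onz(c,uv,z):
    o,d=ray(c,uv); return o+d*((z-o[2])/d[:,2])[:,None]
def depth(c,uv):
    o,d=ray(c,uv); uv=np.array(uv).reshape(-1,2).astype(int)
    return o+d*c['z_map'][uv[:,1],uv[:,0]][:,None]
E
python3 - <<'E'
from h import *
ims=[]
for n in ['scene','side','wrist']:
    c=cap(n); save(c,n+'0.png'); print(n,np.round(c['world_from_camera'],3).tolist(), (c['z_map']>0).mean())
    np.save(n+'0.npy',c,allow_pickle=True)
s=r.sense(); print(s)
E
```

```text
pics
station.py
steer.py
scene [[0.883, 0.282, -0.376, 0.065], [-0.469, 0.491, -0.734, -1.072], [-0.023, 0.825, 0.565, 0.976], [0.0, 0.0, 0.0, 1.0]] 0.9942578125
side [[-0.998, 0.006, -0.057, 0.522], [-0.055, -0.38, 0.924, 1.23], [-0.016, 0.925, 0.379, 0.612], [0.0, 0.0, 0.0, 1.0]] 0.9960970052083333
wrist [[-0.239, 0.926, 0.292, 0.229], [-0.971, -0.229, -0.07, 0.587], [0.002, -0.3, 0.954, 0.384], [0.0, 0.0, 0.0, 1.0]] 0.9959602864583333
{'time_s': 0.15, 'joints': array([ 9.10196490e+01,  2.20806735e+01,  3.98942418e-01, -1.97751940e-02,
       -6.84133401e+01, -1.48178968e+01]), 'joint_velocities': array([-0.00235075, -0.09583079,  0.26495464,  0.19545778,  0.06873204,
       -0.02294601]), 'effort': array([-1.29293716e-03, -3.91053343e+01,  1.87586564e+01,  4.22233790e+00,
        1.23812733e-02, -1.41497671e-04]), 'tcp_pos': array([0.14893188, 0.6065278 , 0.22172066]), 'ee_rot': array([[ 9.71111234e-01, -2.38627084e-01, -2.91356462e-04],
       [-2.38627235e-01, -9.71109814e-01, -1.66473145e-03],
       [ 1.14310893e-04,  1.68616500e-03, -9.99998572e-01]]), 'wrist_force': array([-0.12641722, -0.21506705, -0.56020133]), 'moment': array([-0.05629535, -0.02356977, -0.02225294]), 'gripper_force': 0.0, 'gripper_width': 1.001223271729771}
```

View pics/scene0.png

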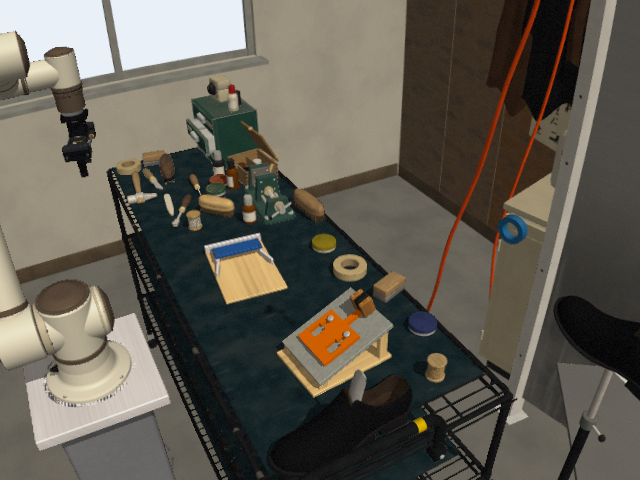

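View pics/side0.png

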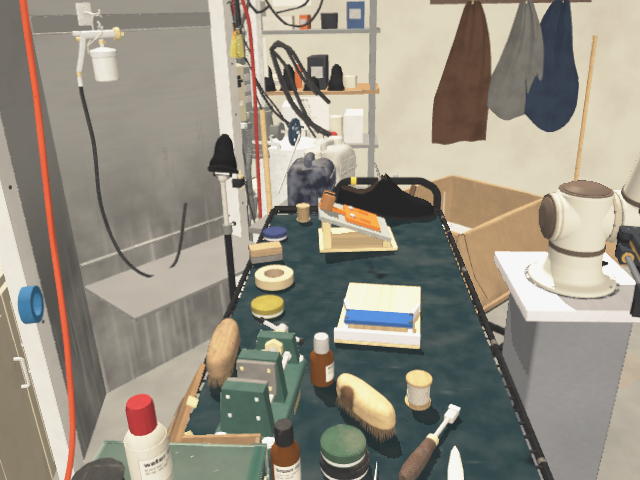

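The scene view shows the orange plate on the board at (328,337), with the cheeks at (357,300). The jig is at (245,275) and the blue bridge at (237,248). In the side view the board is at (357,222) and the bridge at (379,318). Next I'll get coarse positions from both views.

```bash
cat > m.py <<'E'
from h import *
def mask(c,lo,hi,roi=None):
    hsv=cv2.cvtColor(c['pixels'],cv2.COLOR_RGB2HSV); m=cv2.inRange(hsv,lo,hi)
    if roi: k=np.zeros_like(m); x0,y0,x1,y1=roi; k[y0:y1,x0:x1]=1; m=m*k
    return m
def pts(c,m,er=1):
    m=cv2.erode(m,np.ones((3,3)),iterations=er) if er else m
    v,u=np.nonzero(m); return depth(c,np.c_[u,v]),np.c_[u,v]
def plane(P):
    k=np.ones(len(P),bool)
    for _ in range(6):
        o=np.median(P[k],0); _,_,V=np.linalg.svd(P[k]-P[k].mean(0)); n=V[2]*np.sign(V[2][2]); e=(P-P[k].mean(0))@n; k=abs(e)<.004
    return P[k].mean(0),n,e[k].std(),k
E
python3 - <<'E'
from m import *
R={'scene':[(290,305,365,370),(200,230,270,265)],'side':[(315,200,390,235),(340,305,420,330)]}
for n in R:
    c=np.load(n+'0.npy',allow_pickle=True).item()
    m=mask(c,(5,180,120),(14,255,255),R[n][0]); P,uv=pts(c,m,0)
    p,nn,s,k=plane(P); print(n,'orange',len(P),p.round(4),nn.round(3),s, 'tilt',np.degrees(np.arccos(nn[2])))
    # rays onto the plate plane -> min rect
    o,d=ray(c,uv); Q=o+d*(((p-o)@nn)/(d@nn))[:,None]
    xs=np.cross(np.cross(nn,[0,0,1]),nn)*-1; xs=np.array([0,0,1])-nn*nn[2]; xs/=np.linalg.norm(xs); ys=np.cross(nn,xs)
    q=np.c_[Q@xs,Q@ys]; print('extent',q.min(0).round(4),q.max(0).round(4), 'up',xs.round(3)); 
    m=mask(c,(105,150,60),(125,255,255),R[n][1]); P,uv=pts(c,m,0)
    P=P; print('blue',len(P),np.percentile(P,[2,50,98],axis=0).round(3).tolist())
c=np.load('scene0.npy',allow_pickle=True).item()
for nm,uv in dict(bed=[(245,283)],bedfront=[(232,300),(285,288)],tin4=[(323,241)],tape=[(337,265)],felt=[(389,285)],tin3=[(423,321)],spool=[(437,358)],dye=[(250,200)],cheek=[(362,297)],shoe=[(357,380)]).items(): print(nm,depth(c,uv).round(3).tolist())
E
```

```text
scene orange 1680 [ 0.5149 -0.2326  0.0765] [-0.337 -0.004  0.942] 0.001913825281735303 tilt 19.678022684483544
extent [ 0.4523 -0.3009] [ 0.613  -0.1762] up [0.942 0.011 0.337]
blue 452 [[0.414, 0.226, 0.03], [0.477, 0.247, 0.038], [0.541, 0.276, 0.043]]
side orange 200 [ 0.5218 -0.2098  0.0769] [-0.351 -0.026  0.936] 0.0019981879788812064 tilt 20.623236421713187
extent [ 0.4363 -0.3381] [ 0.5741 -0.2023] up [0.933 0.07  0.352]
blue 108 [[0.41, 0.247, 0.034], [0.455, 0.264, 0.036], [0.541, 0.28, 0.038]]
bed [[0.448, 0.117, 0.013]]
bedfront [[0.393, 0.074, 0.007], [0.537, 0.054, 0.005]]
tin4 [[0.718, 0.175, 0.025]]
tape [[0.694, 0.049, 0.027]]
felt [[0.756, -0.114, 0.045]]
tin3 [[0.765, -0.252, 0.024]]
spool [[0.698, -0.391, 0.054]]
dye [[0.589, 0.407, 0.085]]
cheek [[0.602, -0.228, 0.149]]
shoe [[0.462, -0.438, 0.156]]
```

```bash
cat > d.py <<'E'
import sys,numpy as np
from scipy.spatial.transform import Rotation as Ro
from station import r, workorder, capture
def delta(p,R):
    s=r.sense(); R0=np.array(s['ee_rot'])
    d=R0.T@(np.array(p)-s['tcp_pos']); w=Ro.from_matrix(R0.T@R).as_rotvec(degrees=True)
    print('rows',np.ceil(max(np.linalg.norm(d)/.05,np.linalg.norm(w)/8.59)),'d',d.round(4).tolist(),'w',w.round(2).tolist(),'j',s['joints'].round(0).tolist(),'t',s['time_s'])
def down(yaw,tilt=0):  # tool x at yaw, tool z down, tilt: x pitched up
    return (Ro.from_euler('z',yaw,degrees=True)*Ro.from_euler('y',-tilt,degrees=True)).as_matrix()@np.diag([1,-1,-1.])
if __name__=='__main__':
    a=[float(v) for v in sys.argv[1:]]; delta(a[:3],down(a[3],a[4] if len(a)>4 else 0))
E
python3 d.py .5 .15 .3 0
```

```text
rows 12.0 d [0.4499, 0.3597, -0.0776] w [0.1, 0.01, -13.81] j [91.0, 22.0, 0.0, -0.0, -68.0, -15.0] t 0.15
```

```bash
python3 steer.py '[[0,0.45,0.36,-0.078,0,0,-13.8],[0,0.45,0.36,-0.078,0,0,-13.8],[0,0.45,0.36,-0.078,0,0,-13.8],[0,0.45,0.36,-0.078,0,0,-13.8],[0,0.45,0.36,-0.078,0,0,-13.8],[0,0.45,0.36,-0.078,0,0,-13.8],[0,0.45,0.36,-0.078,0,0,-13.8],[0,0.45,0.36,-0.078,0,0,-13.8]]'; python3 d.py .5 .15 .3 0
```

```text
time_s: 0.95
tcp_pos: [0.3912, 0.2908, 0.2765]
ee_rot: [[1.0, 0.001, -0.0], [0.001, -1.0, 0.0], [-0.0, -0.0, -1.0]]
wrist_force: [0.6, -0.4, 0.3]
gripper_width: 0.355
gripper_force: 0.0
rows 4.0 d [0.1087, 0.1408, -0.0235] w [-0.01, 0.0, 0.03] j [56.0, 6.0, -13.0, -0.0, -71.0, 34.0] t 0.95
```

```bash
python3 steer.py '[[0,0.108,0.141,-0.0235,0,0,0],[0,0.108,0.141,-0.0235,0,0,0],[0,0.108,0.141,-0.0235,0,0,0],[0,0.108,0.141,-0.0235,0,0,0],[0,0.108,0.141,-0.0235,0,0,0]]'
python3 - <<'E'
from h import *
c=cap('wrist'); save(c,'w1.png'); np.save('w1.npy',c,allow_pickle=True)
E
python3 d.py .5 -.23 .3 0
```

```text
time_s: 1.45
tcp_pos: [0.5002, 0.149, 0.2997]
ee_rot: [[1.0, -0.005, 0.0], [-0.005, -1.0, -0.0], [0.0, 0.0, -1.0]]
wrist_force: [0.5, 0.3, -0.6]
gripper_width: 0.011
gripper_force: 0.0
rows 8.0 d [0.0022, 0.3802, -0.0006] w [0.01, 0.04, -0.2] j [35.0, 9.0, -6.0, -0.0, -75.0, 55.0] t 1.5
```

View pics/w1.png

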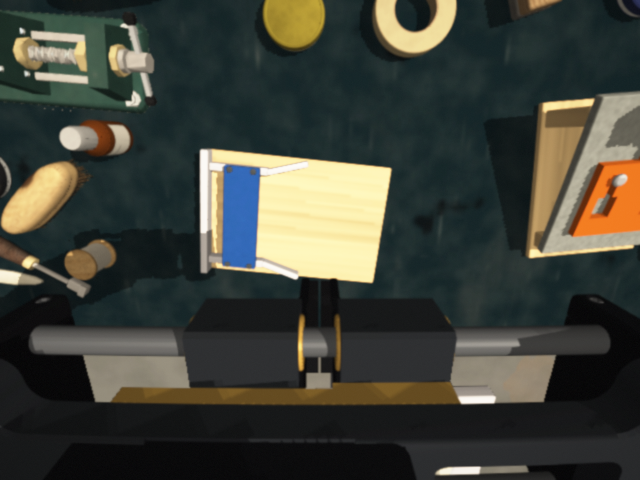

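The wrist view shows the whole jig: bridge at (240,217), open-end corners at (391,168) and (373,283). The board is at the right edge. I'll move toward the board and take second views on the way.

```bash
python3 steer.py '[[0,0.002,0.12,0,0,0,0],[0,0.002,0.12,0,0,0,0],[0,0.002,0.12,0,0,0,0],[0,0.002,0.12,0,0,0,0],[0,0.002,0.12,0,0,0,0]]'
python3 - <<'E'
from h import *
c=cap('wrist'); save(c,'w2.png'); np.save('w2.npy',c,allow_pickle=True)
E
python3 steer.py '[[0,0.002,0.26,0,0,0,0],[0,0.002,0.26,0,0,0,0],[0,0.002,0.26,0,0,0,0],[0,0.002,0.26,0,0,0,0],[0,0.002,0.26,0,0,0,0],[0,0.002,0.26,0,0,0,0],[0,0.002,0.26,0,0,0,0]]'
python3 - <<'E'
from h import *
c=cap('wrist'); save(c,'w3.png'); np.save('w3.npy',c,allow_pickle=True)
E
python3 - <<'E'
from m import *
for n in ['w1','w2']:
    c=np.load(n+'.npy',allow_pickle=True).item()
    m=mask(c,(105,150,60),(125,255,255),(0,60,640,300)); nl,lab,st,ce=cv2.connectedComponentsWithStats(m)
    i=1+st[1:,4].argmax(); m=(lab==i).astype(np.uint8)
    (cn,),_=cv2.findContours(m,0,2)[:2] if False else (cv2.findContours(m,cv2.RETR_EXTERNAL,2)[0][:1],0)
    P,uv=pts(c,m,1); print(n,'blue depth z',np.median(P,0).round(4)); z=np.median(P[:,2])
    for zz in (z,.036):
        q=onz(c,cn.reshape(-1,2),zz); b=cv2.minAreaRect((q[:,:2]*1000).astype(np.float32)); print(zz,b)
    # bed wood
    g=mask(c,(10,60,120),(25,170,255),(190,120,520,300) if n=='w1' else (0,100,300,300)); 
    nl,lab,st,ce=cv2.connectedComponentsWithStats(g); i=1+st[1:,4].argmax(); print('bed px',st[i]); P,uv=pts(c,(lab==i).astype(np.uint8),2); print(np.median(P,0), plane(P)[:3])
    cn=max(cv2.findContours((lab==i).astype(np.uint8),cv2.RETR_EXTERNAL,2)[0],key=cv2.contourArea); q=onz(c,cn.reshape(-1,2),.008); print('bedrect',cv2.minAreaRect((q[:,:2]*1000).astype(np.float32)))
E
```

```text
time_s: 2.0
tcp_pos: [0.5002, 0.0323, 0.2996]
ee_rot: [[1.0, 0.0, -0.0], [0.0, -1.0, 0.0], [-0.0, -0.0, -1.0]]
wrist_force: [0.8, -0.1, 0.1]
gripper_width: 0.003
gripper_force: 0.0
time_s: 2.75
tcp_pos: [0.5029, -0.2285, 0.2989]
ee_rot: [[1.0, -0.001, -0.001], [-0.001, -1.0, 0.0], [-0.001, -0.0, -1.0]]
wrist_force: [0.4, 0.5, 0.2]
gripper_width: 0.005
gripper_force: 0.0
w1 blue depth z [0.4831 0.2535 0.0361]
0.03611551673163796 ((479.70355224609375, 253.98065185546875), (43.21482467651367, 135.07907104492188), 83.8077621459961)
0.036 ((479.6756591796875, 254.00912475585938), (43.226539611816406, 135.11572265625), 83.8077621459961)
bed px [ 211  149  181  134 6398]
[0.46235612 0.14076848 0.00818066] (array([0.46970623, 0.1533693 , 0.00819678]), array([1.47663532e-03, 3.96742907e-04, 9.99998831e-01]), np.float64(0.000848466561515779))
bedrect ((470.67315673828125, 180.5966339111328), (243.01910400390625, 171.59434509277344), 83.76264953613281)
w2 blue depth z [0.4839 0.2521 0.0361]
0.036064364218306166 ((479.8407897949219, 252.61856079101562), (44.71722412109375, 135.3189697265625), 83.89322662353516)
0.036 ((479.82513427734375, 252.65184020996094), (44.72399139404297, 135.33946228027344), 83.8932113647461)
bed px [ 125  149  175  134 4635]
[0.4419866  0.20006599 0.00813529] (array([0.44180431, 0.18365911, 0.0081543 ]), array([2.86822615e-04, 4.62659619e-04, 9.99999852e-01]), np.float64(0.0008232602367035037))
bedrect ((470.8410339355469, 180.25042724609375), (243.82501220703125, 171.890869140625), 83.7922134399414)
```

View pics/w3.png

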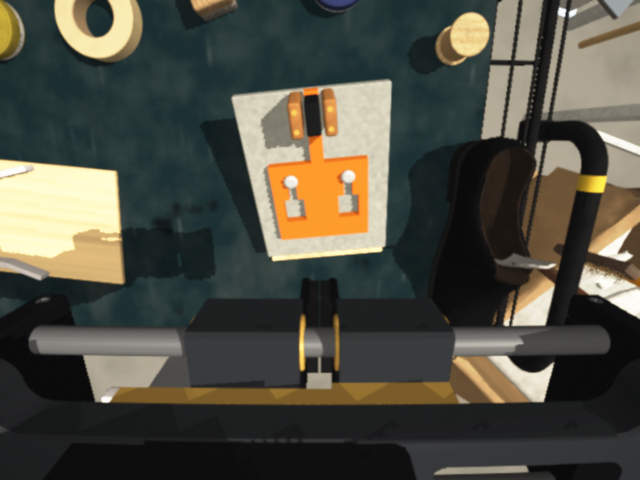

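The plate body spans about (270–368, 158–238). The screw heads are at (291,183) and (348,177), and the grip stands between the cheeks at (313,113). Next I'll take a second view and fix the board frame.

```bash
python3 steer.py '[[0,0.06,-0.04,-0.03,0,0,0],[0,0.06,-0.04,-0.03,0,0,0],[0,0.06,-0.04,-0.03,0,0,0],[0,0.06,-0.04,-0.03,0,0,0]]'
cat > plate.py <<'E'
from m import *
def comp(m):
    nl,lab,st,ce=cv2.connectedComponentsWithStats(m); return (lab==1+st[1:,4].argmax()).astype(np.uint8)
def plate(c,roi=(150,30,560,275)):
    m=comp(mask(c,(4,170,100),(16,255,255),roi))
    P,uv=pts(c,m,2); p,n,s,k=plane(P)
    b=cv2.morphologyEx(m,cv2.MORPH_CLOSE,np.ones((35,35)),borderType=cv2.BORDER_CONSTANT,borderValue=0)
    b=cv2.morphologyEx(b,cv2.MORPH_OPEN,np.ones((35,35)))
    cn=max(cv2.findContours(b,cv2.RETR_EXTERNAL,2)[0],key=cv2.contourArea).reshape(-1,2)
    o,d=ray(c,cn); Q=o+d*(((p-o)@n)/(d@n))[:,None]
    xs=np.array([0,0,1.])-n*n[2]; xs/=np.linalg.norm(xs); ys=np.cross(n,xs)
    q=np.c_[(Q-p)@xs,(Q-p)@ys]; (a,w,an)=cv2.minAreaRect((q*1000).astype(np.float32))
    ctr=p+xs*a[0]/1e3+ys*a[1]/1e3
    return ctr,n,xs,w,an,s,b,m
E
python3 - <<'E'
from plate import *
np.save('w4.npy',cap('wrist'),allow_pickle=True)
heads=[]
for f in ['w3','w4']:
    c=np.load(f+'.npy',allow_pickle=True).item(); 
    ctr,n,xs,w,an,s,b,m=plate(c); print(f,'topctr',ctr.round(4),'origin',(ctr-n*.01).round(4),'n',n.round(3),'tilt',np.degrees(np.arccos(n[2])).round(2),'xs',xs.round(3),'yaw',np.degrees(np.arctan2(xs[1],xs[0])).round(2),np.round(w,1),round(an,2),s.round(4))
    # board grey: low-saturation around
    g=mask(c,(0,0,100),(179,40,235),(150,30,560,275)); g=comp(g); P,uv=pts(c,g,2); p2,n2,s2,k=plane(P); print('face',n2.round(3),'yaw',np.degrees(np.arctan2(-n2[1],-n2[0])).round(2),'height of origin over face',((ctr-n*.01-p2)@n2).round(4))
    v=cv2.cvtColor(c['pixels'],cv2.COLOR_RGB2HSV); hull=cv2.fillConvexPoly(np.zeros_like(b),cv2.convexHull(np.argwhere(b)[:,::-1].astype(np.int32)),1)
    wh=((v[...,1]<40)&(v[...,2]>185)&(hull>0)).astype(np.uint8); nl,lab,st,ce=cv2.connectedComponentsWithStats(wh); 
    idx=[i for i in range(1,nl) if 60<st[i,4]<400]; print([(st[i,4],ce[i].round(1).tolist()) for i in idx])
    cv2.imwrite('pics/'+f+'wh.png',wh*255)
E
```

```text
time_s: 3.2
tcp_pos: [0.5629, -0.1858, 0.3295]
ee_rot: [[1.0, 0.004, -0.001], [0.004, -1.0, 0.001], [-0.001, -0.001, -1.0]]
wrist_force: [-0.1, 0.0, -0.4]
gripper_width: 0.007
gripper_force: 0.0
w3 topctr [ 0.5153 -0.2295  0.0762] origin [ 0.5187 -0.2291  0.0668] n [-0.339 -0.032  0.94 ] tilt 19.91 xs [0.936 0.087 0.341] yaw 5.32 [107.9 107.3] 89.78 0.0008
face [-0.34  -0.031  0.94 ] yaw 5.18 height of origin over face 0.0
[(np.int32(115), [347.7, 176.2]), (np.int32(118), [290.6, 181.7]), (np.int32(162), [345.4, 202.9]), (np.int32(184), [293.1, 207.1])]Traceback (most recent call last):
  File "<stdin>", line 6, in <module>
  File "plate.py", line 6, in plate
    P,uv=pts(c,m,2); p,n,s,k=plane(P)
         ~~~^^^^^^^
  File "m.py", line 8, in pts
    v,u=np.nonzero(m); return depth(c,np.c_[u,v]),np.c_[u,v]
                              ~~~~~^^^^^^^^^^^^^^
  File "h.py", line 14, in depth
    o,d=ray(c,uv); uv=np.array(uv).reshape(-1,2).astype(int)
        ~~~^^^^^^
  File "h.py", line 8, in ray
    n=cv2.undistortPoints(uv,np.array(c['K']),np.array(c['distortion'])).reshape(-1,2)
      ~~~~~~~~~~~~~~~~~~~^^^^^^^^^^^^^^^^^^^^^^^^^^^^^^^^^^^^^^^^^^^^^^^
cv2.error: OpenCV(4.12.0) /io/opencv/modules/calib3d/src/undistort.dispatch.cpp:347: error: (-215:Assertion failed) CV_IS_MAT(_src) && CV_IS_MAT(_dst) && (_src->rows == 1 || _src->cols == 1) && (_dst->rows == 1 || _dst->cols == 1) && _src->cols + _src->rows - 1 == _dst->rows + _dst->cols - 1 && (CV_MAT_TYPE(_src->type) == CV_32FC2 || CV_MAT_TYPE(_src->type) == CV_64FC2) && (CV_MAT_TYPE(_dst->type) == CV_32FC2 || CV_MAT_TYPE(_dst->type) == CV_64FC2) in function 'cvUndistortPointsInternal'
```

Run:
```python
from plate import *
c4=np.load('w4.npy',allow_pickle=True).item(); save(c4,'w4.png')
v=cv2.cvtColor(c4['pixels'],cv2.COLOR_RGB2HSV)
m=mask(c4,(4,170,100),(16,255,255)); nl,lab,st,ce=cv2.connectedComponentsWithStats(m); print([(s.tolist()) for s in st[1:] if s[4]>200])
c=np.load('w3.npy',allow_pickle=True).item(); ctr,n,xs,w,an,s,b,m=plate(c); ys=np.cross(n,xs)
o,d=ray(c,[(347.7,176.2),(290.6,181.7)])
# heads: plane 7 mm above plate top
H=o+d*((((ctr+n*.007)-o)@n)/(d@n))[:,None]; H0=H.mean(0); print('heads',H.round(4).tolist(),'sep',np.linalg.norm(H[0]-H[1]),'dir yaw chk',((H[1]-H[0])@xs).round(4),'z',H[:,2])
print('head depth',depth(c,[(347,176),(290,181)]).round(4))
O=H0-xs*.032-n*.017; print('origin from heads',O.round(4))
v_,u_=np.nonzero(m); o,d=ray(c,np.c_[u_,v_]); Q=o+d*(((ctr-o)@n)/(d@n))[:,None]-(O+n*.01); X=Q@xs;Y=Q@ys
k=abs(Y)<.045; 
for a,bb in [(-.045,-.02),(-.02,.02),(.02,.045)]: kk=(Y>a)&(Y<bb); print('x range',X[kk].min(),X[kk].max())
k=abs(X)<.03; print('y range',Y[k].min(),Y[k].max())
```

```text
[]
heads [[0.5431, -0.2599, 0.0927], [0.5372, -0.1969, 0.0927]] sep 0.06325210201990189 dir yaw chk -0.0001 z [0.09269603 0.0926748 ]
head depth [[ 0.5434 -0.2591  0.0929]
 [ 0.5381 -0.1963  0.0932]]
origin from heads [ 0.516  -0.2306  0.0658]
x range -0.05067531632468491 0.05165079711762214
x range -0.05067923906430541 0.07869053087353221
x range -0.05040269549371051 0.05181128528303253
y range -0.05279911597218735 0.05525321855844026
```

View pics/w4.png

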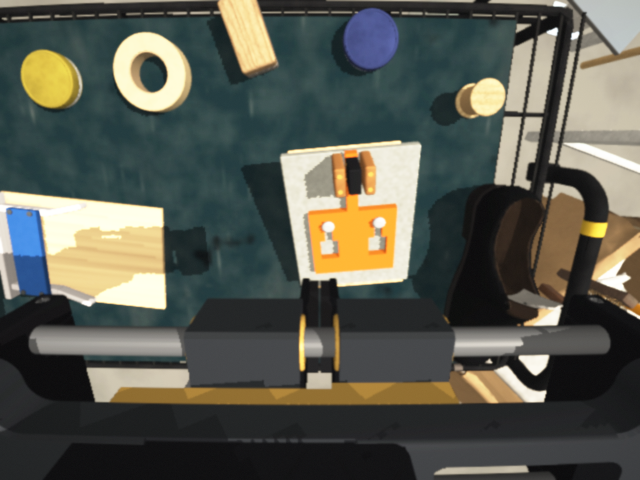

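w4 shows the plate hanging, body centred near (355,240), heads at (329,228) and (380,223). Width, length and height all match the given sizes. I'll cross-check the heads by stereo and work out the approach.

```bash
cat > f.py <<'E'
import sys,numpy as np
from d import *
O=np.array([.5157,-.2303,.0655]); F=down(5.3,19.95)@np.diag([1,-1,-1.])
if __name__=='__main__':
    a=[float(v)/1000 for v in sys.argv[1:4]]; delta(O+F@a,F@np.diag([1,-1,-1.]))
    s=r.sense(); print('tcp in face mm',((s['tcp_pos']-O)@F*1000).round(1),'F face',(s['wrist_force']@F).round(1))
E
python3 - <<'E'
from h import *
c3,c4=[np.load(f+'.npy',allow_pickle=True).item() for f in('w3','w4')]
for a,b in [((290.6,181.7),(329,228)),((347.7,176.2),(380,223))]:
    (o1,d1),(o2,d2)=ray(c3,[a]),ray(c4,[b]); A=np.c_[d1[0],-d2[0]]; t=np.linalg.lstsq(A,o2-o1,rcond=None)[0]; p,q=o1+t[0]*d1[0],o2+t[1]*d2[0]; print(((p+q)/2).round(4),np.linalg.norm(p-q).round(4))
E
python3 f.py -72 0 60
```

```text
[ 0.5385 -0.1977  0.1022] 0.0
[ 0.5443 -0.2596  0.1004] 0.0009
rows 6.0 d [-0.1343, 0.0517, 0.2321] w [0.86, 19.99, -5.1] j [-3.0, 16.0, 7.0, -0.0, -81.0, 93.0] t 3.25
tcp in face mm [137.5  39.3 230.8] F face [ 0.3 -0.1  0.6]
```

```bash
python3 steer.py '[[0,-0.134,0.0515,0.232,0.9,20,-5.1],[0,-0.134,0.0515,0.232,0.9,20,-5.1],[0,-0.134,0.0515,0.232,0.9,20,-5.1],[0,-0.134,0.0515,0.232,0.9,20,-5.1],[0,-0.134,0.0515,0.232,0.9,20,-5.1],[0,-0.134,0.0515,0.232,0.9,20,-5.1],[0,-0.134,0.0515,0.232,0.9,20,-5.1],[0,-0.134,0.0515,0.232,0.9,20,-5.1]]'; python3 f.py -72 0 4
```

```text
time_s: 4.05
tcp_pos: [0.428, -0.2401, 0.0978]
ee_rot: [[0.936, 0.089, 0.34], [0.084, -0.996, 0.03], [0.342, 0.0, -0.94]]
wrist_force: [0.7, -0.6, -0.2]
gripper_width: 0.004
gripper_force: 0.0
rows 2.0 d [-0.0001, -0.0018, 0.0564] w [0.08, -0.03, -0.16] j [-15.0, 11.0, -34.0, -15.0, -27.0, 123.0] t 4.05
tcp in face mm [-71.9  -1.7  60.4] F face [ 0.5 -0.6 -0.4]
```

```bash
python3 steer.py '[[0,0,-0.002,0.025,0,0,0],[0,0,-0.002,0.04,0,0,0],[0,0,-0.002,0.05,0,0,0],[0,0,-0.002,0.056,0,0,0],[0,0,-0.002,0.056,0,0,0],[0,0,-0.002,0.056,0,0,0]]'; python3 f.py -22 0 4
python3 - <<'E'
from h import *
save(cap('wrist'),'w5.png')
E
```

```text
time_s: 4.65
tcp_pos: [0.4481, -0.2362, 0.0458]
ee_rot: [[0.935, 0.09, 0.342], [0.085, -0.996, 0.03], [0.343, 0.001, -0.939]]
wrist_force: [-0.6, -0.4, -0.3]
gripper_width: 0.008
gripper_force: 0.0
rows 1.0 d [0.0485, 0.0003, 0.0008] w [0.07, -0.13, -0.1] j [-15.0, 18.0, -34.0, -19.0, -20.0, 127.0] t 4.65
tcp in face mm [-70.5   0.4   4.7] F face [-0.7 -0.4 -0. ]
```

View pics/w5.png

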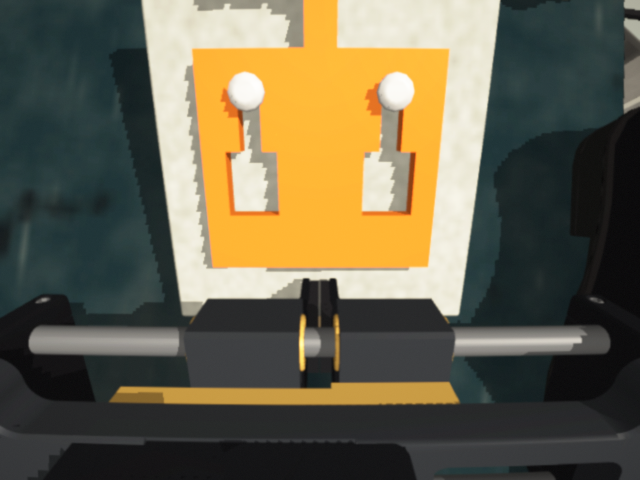

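The closed fingers sit at (320,290), just below the lower edge (row 267) and centred on the plate. I'll push it up.

```bash
python3 steer.py '[[0,0.008,0,0,0,0,0],[0,0.015,0,0,0,0,0],[0,0.021,0,0,0,0,0],[0,0.027,0,0,0,0,0],[0,0.033,0,0,0,0,0],[0,0.039,0,0,0,0,0],[0,0.044,0,0,0,0,0],[0,0.048,0,0,0,0,0]]'; python3 f.py -20 0 4
python3 - <<'E'
from m import *
c=cap('wrist'); save(c,'w6.png');
E
```

```text
time_s: 5.5
tcp_pos: [0.4927, -0.232, 0.0616]
ee_rot: [[0.936, 0.09, 0.341], [0.085, -0.996, 0.031], [0.342, -0.0, -0.94]]
wrist_force: [-4.8, -0.4, 2.3]
gripper_width: 0.004
gripper_force: 1.9
rows 1.0 d [0.003, 0.0004, 0.0002] w [0.04, -0.05, -0.13] j [-12.0, 19.0, -30.0, -15.0, -23.0, 120.0] t 5.5
tcp in face mm [-23.    0.5   4.2] F face [-3.7  0.   3.8]
```

View pics/w6.png

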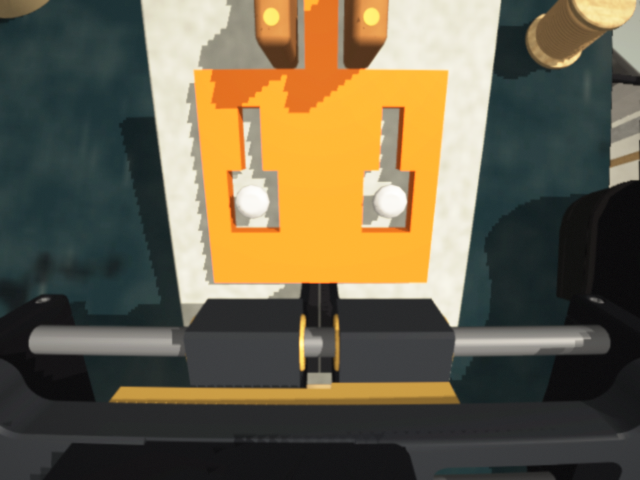

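The heads now sit in the middle of the windows, (252,201) and (390,201) with the window rows at 172–229. The shoulders are at row 70, next to the cheeks, so the plate is about 40 mm up. I'll back off and go out to above the grip.

```bash
python3 steer.py '[[0,-0.008,0,0,0,0,0],[0,-0.012,0,0,0,0,0],[0.3,-0.012,0,-0.05,0,0,0],[0.6,-0.012,0,-0.09,0,0,0],[0.6,0.03,0,-0.1,0,0,0],[0.6,0.08,0,-0.1,0,0,0],[0.6,0.11,0,-0.1,0,0,0],[0.6,0.11,0,-0.1,0,0,0]]'; python3 f.py 147 0 80
python3 - <<'E'
from plate import *
c=cap('wrist'); save(c,'w7.png'); np.save('w7.npy',c,allow_pickle=True)
from f import O,F
v=cv2.cvtColor(c['pixels'],cv2.COLOR_RGB2HSV); m=comp(mask(c,(4,170,100),(20,255,255)))
P,uv=pts(c,m,2); Q=(P-O)@F; print(len(P),np.median(Q,0),np.percentile(Q,[1,99],axis=0).round(4).tolist())
E
```

```text
time_s: 6.35
tcp_pos: [0.5659, -0.2259, 0.1955]
ee_rot: [[0.933, 0.092, 0.347], [0.087, -0.996, 0.029], [0.349, 0.003, -0.937]]
wrist_force: [-0.1, 0.8, -1.2]
gripper_width: 0.465
gripper_force: 0.0
rows 2.0 d [0.0551, -0.0003, 0.0254] w [0.16, -0.45, 0.02] j [-9.0, 14.0, -16.0, -7.0, -41.0, 109.0] t 6.35
tcp in face mm [ 91.7  -0.2 105. ] F face [-0.4  0.8 -1.1]
1149 [0.08495094 0.00453734 0.01026367] [[0.0715, -0.0094, 0.0088], [0.1128, 0.0454, 0.0119]]
```

View pics/w7.png

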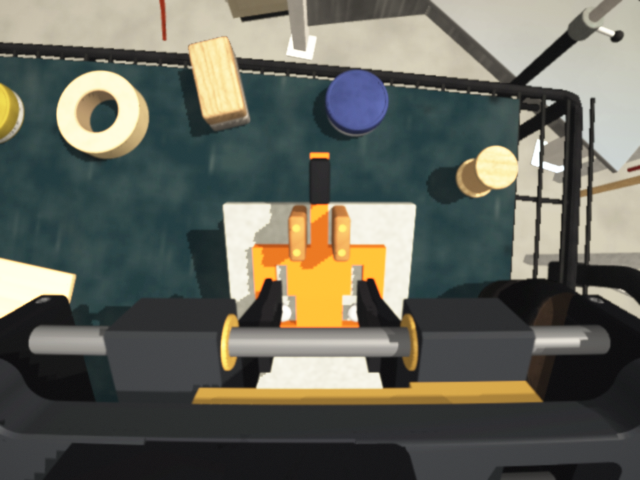

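The plate stayed put. The black grip stands clear of the cheeks at (319,178), with the tongue end at (319,155). I'll measure the grip position.

```bash
python3 - <<'E'
from plate import *
from f import O,F
c=np.load('w7.npy',allow_pickle=True).item()
v=cv2.cvtColor(c['pixels'],cv2.COLOR_RGB2HSV)
k=np.zeros((480,640),np.uint8); k[150:205,300:340]=1
m=((v[...,2]<60)&(v[...,1]<120)).astype(np.uint8)*k; m=comp(m); print(cv2.boundingRect(m))
P,uv=pts(c,m,1); Q=(P-O)@F; print(len(Q),np.percentile(Q,[3,50,97],axis=0).round(4).tolist())
t=Q[:,2]>.041; print('top',t.sum(),np.percentile(Q[t],[3,50,97],axis=0).round(4).tolist())
E
python3 f.py 147 0 70; python3 f.py 147 0 11
```

```text
(308, 159, 23, 44)
786 [[0.1334, -0.0062, 0.0438], [0.1466, -0.0002, 0.0452], [0.1592, 0.0058, 0.0466]]
top 786 [[0.1334, -0.0062, 0.0438], [0.1466, -0.0002, 0.0452], [0.1592, 0.0058, 0.0466]]
rows 2.0 d [0.0584, 0.0002, 0.0344] w [0.06, -0.21, -0.08] j [-9.0, 14.0, -16.0, -8.0, -41.0, 109.0] t 6.4
tcp in face mm [ 88.5   0.3 104.2] F face [-0.5 -0.2 -0. ]
rows 3.0 d [0.0582, 0.0001, 0.0934] w [0.06, -0.21, -0.08] j [-9.0, 14.0, -16.0, -8.0, -41.0, 109.0] t 6.4
tcp in face mm [ 88.5   0.3 104.2] F face [-0.5 -0.2 -0. ]
```

```bash
python3 steer.py '[[0.6,0.04,0,0.015,0,-0.2,0],[0.6,0.058,0,0.035,0,-0.2,0],[0.6,0.058,0,0.055,0,-0.2,0],[0.6,0.058,0,0.075,0,-0.2,0],[0.6,0.058,0,0.088,0,-0.2,0],[0.6,0.058,0,0.093,0,-0.2,0],[0.6,0.058,0,0.093,0,-0.2,0]]'; python3 f.py 147 0 11
```

```text
time_s: 7.1
tcp_pos: [0.6466, -0.2182, 0.1249]
ee_rot: [[0.937, 0.09, 0.336], [0.084, -0.996, 0.031], [0.338, -0.0, -0.941]]
wrist_force: [0.4, 1.4, 0.1]
gripper_width: 0.6
gripper_force: 0.0
rows 1.0 d [0.0031, -0.0001, -0.0001] w [0.04, 0.21, -0.15] j [-7.0, 25.0, -11.0, -7.0, -35.0, 107.0] t 7.1
tcp in face mm [ 1.439e+02 -1.000e-01  1.090e+01] F face [ 0.5  1.4 -0.1]
```

```bash
python3 steer.py '[[0.5,0.003,0,0,0,0.2,0],[0,0.003,0,0,0,0.2,0],[0,0.003,0,0,0,0.2,0],[0,0.003,0,0,0,0.2,0],[0,0.003,0,0,0,0.2,0],[0,0.003,0,0,0,0.2,0],[0,0.003,0,0,0,0.2,0]]'; python3 f.py 147 0 61
```

```text
time_s: 7.8
tcp_pos: [0.65, -0.218, 0.1268]
ee_rot: [[0.936, 0.09, 0.341], [0.085, -0.996, 0.031], [0.342, 0.0, -0.94]]
wrist_force: [-0.8, -0.8, 0.5]
gripper_width: 0.162
gripper_force: 30.0
rows 1.0 d [-0.0006, -0.0001, -0.0494] w [0.06, -0.06, -0.13] j [-7.0, 25.0, -10.0, -7.0, -35.0, 107.0] t 7.8
tcp in face mm [ 1.477e+02 -1.000e-01  1.160e+01] F face [-0.7 -0.7  0.8]
```

```bash
python3 steer.py '[[0,0,0,-0.006,0,0,0],[0,0,0,-0.014,0,0,0],[0,0,0,-0.024,0,0,0],[0,0,0,-0.038,0,0,0],[0,0,0,-0.055,0,0,0],[0,0,0,-0.08,0,0,0],[0,0,0,-0.11,0,0,0],[0,0,0,-0.12,0,0,0]]'; python3 f.py 147 0 130
```

```text
time_s: 8.6
tcp_pos: [0.6098, -0.2222, 0.2446]
ee_rot: [[0.933, 0.09, 0.348], [0.085, -0.996, 0.029], [0.349, 0.003, -0.937]]
wrist_force: [-0.1, -0.6, -1.9]
gripper_width: 0.156
gripper_force: 30.0
rows 1.0 d [-0.0029, -0.0007, 0.0061] w [0.2, -0.47, -0.07] j [-8.0, 15.0, -7.0, -6.0, -48.0, 106.0] t 8.6
tcp in face mm [149.9  -0.6 136.1] F face [-0.8 -0.6 -1.8]
```

The plate is off the screws. Next I'll carry it to hover over the jig's open end.

```bash
cat > j.py <<'E'
import sys
from d import *
J=np.array([.4716,.1838,0]); G=Ro.from_euler('z',-6.2,degrees=True).as_matrix()
if __name__=='__main__':
    a=[float(v)/1000 for v in sys.argv[1:4]]; delta(J+G@a,down(-96.2))
    s=r.sense(); print('tcp in jig mm',((s['tcp_pos']-J)@G*1000).round(1),'F',(s['wrist_force']@G).round(1))
E
python3 j.py 0 -168 120
```

```text
rows 12.0 d [-0.169, -0.2524, 0.0692] w [-17.93, -14.92, 100.19] j [-8.0, 15.0, -7.0, -6.0, -48.0, 106.0] t 8.6
tcp in jig mm [ 181.2 -388.7  244.6] F [ 0.  -0.6 -1.9]
```

```bash
python3 j.py 0 -168 230
```

```text
rows 12.0 d [-0.1306, -0.2521, -0.0338] w [-17.93, -14.92, 100.19] j [-8.0, 15.0, -7.0, -6.0, -48.0, 106.0] t 8.6
tcp in jig mm [ 181.2 -388.7  244.6] F [ 0.  -0.6 -1.9]
```

```bash
python3 steer.py '[[0,-0.011,-0.021,-0.003,-1.5,-1.2,8.3],[0,-0.022,-0.042,-0.006,-3,-2.5,16.7],[0,-0.033,-0.063,-0.009,-4.5,-3.7,25],[0,-0.044,-0.084,-0.011,-6,-5,33.4],[0,-0.055,-0.105,-0.014,-7.5,-6.2,41.7],[0,-0.066,-0.126,-0.017,-9,-7.5,50],[0,-0.077,-0.147,-0.02,-10.5,-8.7,58.4],[0,-0.088,-0.168,-0.023,-12,-10,66.8]]'; python3 j.py 0 -168 180
```

```text
time_s: 9.4
tcp_pos: [0.5028, -0.0615, 0.2307]
ee_rot: [[0.473, -0.874, 0.113], [-0.874, -0.481, -0.065], [0.111, -0.069, -0.991]]
wrist_force: [0.6, 0.0, -1.6]
gripper_width: 0.156
gripper_force: 30.0
rows 5.0 d [-0.0974, 0.009, 0.0397] w [-5.76, -4.98, 34.78] j [15.0, 7.0, -22.0, 6.0, -56.0, 11.0] t 9.4
tcp in jig mm [  57.6 -240.5  230.7] F [ 0.5  0.1 -1.6]
```

```bash
python3 steer.py '[[0,-0.0974,0.009,0.04,-5.8,-5,34.8],[0,-0.0974,0.009,0.04,-5.8,-5,34.8],[0,-0.0974,0.009,0.04,-5.8,-5,34.8],[0,-0.0974,0.009,0.04,-5.8,-5,34.8],[0,-0.0974,0.009,0.04,-5.8,-5,34.8],[0,-0.0974,0.009,0.04,-5.8,-5,34.8],[0,-0.0974,0.009,0.04,-5.8,-5,34.8]]'; python3 j.py 0 -168 40
python3 - <<'E'
from h import *
c=cap('wrist'); save(c,'w8.png'); np.save('w8.npy',c,allow_pickle=True)
c=cap('scene'); save(c,'s8.png'); np.save('s8.npy',c,allow_pickle=True)
E
```

```text
time_s: 10.1
tcp_pos: [0.4539, 0.0152, 0.1796]
ee_rot: [[-0.101, -0.995, 0.0], [-0.995, 0.101, -0.001], [0.001, -0.001, -1.0]]
wrist_force: [0.3, 0.3, -2.5]
gripper_width: 0.161
gripper_force: 30.0
rows 3.0 d [-0.0017, 0.0007, 0.1396] w [-0.03, -0.05, 0.39] j [23.0, 8.0, -26.0, 0.0, -56.0, -28.0] t 10.1
tcp in jig mm [   0.6 -169.6  179.6] F [ 0.3  0.3 -2.5]
```

View pics/s8.png

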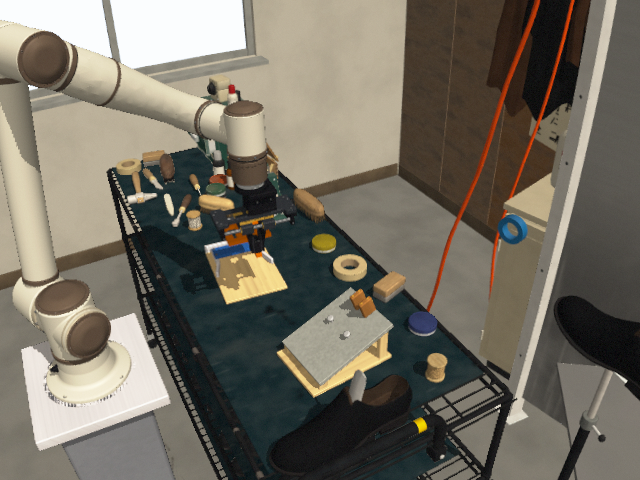

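The board is empty and the plate hangs level-looking over the jig at (240,238). I'll measure its tilt from depth in the side view.

Run:
```python
from plate import *
from j import J,G
c=cap('side'); save(c,'d8.png'); np.save('d8.npy',c,allow_pickle=True)
for n,c in (('side',c),('scene',np.load('s8.npy',allow_pickle=True).item())):
    m=mask(c,(3,150,60),(20,255,255),(300,200,450,340) if n=='side' else (200,215,290,270)); m=comp(m); P,uv=pts(c,m,0)
    p,nn,s,k=plane(P); Q=(P[k]-J)@G; print(n,k.sum(),len(k),p.round(4),(nn@G).round(3),s.round(4)); print(np.percentile(Q,[1,50,99],axis=0).round(3).tolist(), cv2.boundingRect(m))
```

```text
side 159 1057 [0.4592 0.0956 0.1656] [ 0.039 -0.315  0.948] 0.002
[[-0.055, -0.591, -0.001], [-0.004, -0.056, 0.178], [0.052, -0.035, 0.18]] (357, 213, 54, 30)
scene 133 195 [0.4296 0.0929 0.1796] [0.017 0.087 0.996] 0.0016
[[-0.055, -0.112, 0.175], [-0.032, -0.096, 0.18], [-0.006, -0.072, 0.184]] (225, 231, 24, 15)
```

Run:
```python
from plate import *
from j import J,G
Z=[]
for f,roi in (('d8',(300,200,450,340)),('s8',(190,205,300,280))):
    c=np.load(f+'.npy',allow_pickle=True).item(); m=mask(c,(3,120,50),(22,255,255),roi); P,uv=pts(c,m,0); Q=(P-J)@G
    k=(abs(Q[:,0])<.06)&(Q[:,1]>-.16)&(Q[:,1]<.02)&(Q[:,2]>.12)&(Q[:,2]<.21); Q=Q[k]; print(f,len(Q))
    for a in np.arange(-.16,.02,.02):
        q=Q[(Q[:,1]>=a)&(Q[:,1]<a+.02)]; 
        if len(q)>3: print(round(a,2),len(q),np.percentile(q[:,2],[10,50,90]).round(4),np.percentile(q[:,0],[2,98]).round(3))
```

```text
d8 1077
-0.16 19 [0.1766 0.1782 0.1806] [-0.007  0.005]
-0.14 21 [0.1775 0.1783 0.1801] [-0.008  0.006]
-0.12 97 [0.177  0.1779 0.1793] [-0.054  0.051]
-0.1 172 [0.1735 0.1779 0.1791] [-0.052  0.05 ]
-0.08 176 [0.1714 0.1776 0.1789] [-0.054  0.051]
-0.06 96 [0.1767 0.1778 0.179 ] [-0.053  0.052]
-0.04 184 [0.1768 0.1778 0.1789] [-0.055  0.051]
-0.02 312 [0.169  0.1745 0.1781] [-0.054  0.05 ]
s8 313
-0.12 129 [0.1716 0.1777 0.182 ] [-0.053  0.054]
-0.1 83 [0.1784 0.1801 0.1823] [-0.055  0.054]
-0.08 29 [0.1746 0.1772 0.18  ] [-0.055  0.024]
-0.06 17 [0.1753 0.1788 0.1812] [-0.05  -0.016]
-0.04 55 [0.1696 0.1745 0.1792] [-0.042  0.042]
```

The plate is level, with its top at 178 mm all along, and centred within 1.5 mm. I'll lower it.

```bash
python3 steer.py '[[0,-0.001,0,0.04,0,0,0.4],[0,-0.001,0,0.08,0,0,0.4],[0,-0.001,0,0.11,0,0,0.4],[0,-0.001,0,0.13,0,0,0.4],[0,-0.001,0,0.145,0,0,0.4],[0,-0.001,0,0.154,0,0,0.4],[0,-0.001,0,0.158,0,0,0.4],[0,-0.001,0,0.158,0,0,0.4]]'; python3 j.py 0 -168 20
```

```text
time_s: 11.05
tcp_pos: [0.4544, 0.0165, 0.0217]
ee_rot: [[-0.109, -0.994, 0.0], [-0.994, 0.109, -0.001], [0.001, -0.0, -1.0]]
wrist_force: [0.3, -0.6, -2.2]
gripper_width: 0.158
gripper_force: 30.0
rows 1.0 d [-0.0002, 0.001, 0.0017] w [-0.02, -0.04, -0.07] j [23.0, 21.0, -37.0, 0.0, -32.0, -29.0] t 11.05
tcp in jig mm [   1.  -168.2   21.7] F [ 0.4 -0.6 -2.2]
```

```bash
python3 steer.py '[[0,0,0,0.0015,0,0,0],[0,0,0,0.0015,0,0,0],[0,0,0,0.0015,0,0,0],[0,0,0,0.0015,0,0,0]]'; python3 j.py 0 -43 20
python3 steer.py '[[0,-0.01,0,0,0,0,0],[0,-0.025,0,0,0,0,0],[0,-0.04,0,0,0,0,0],[0,-0.055,0,0,0,0,0],[0,-0.07,0,0,0,0,0],[0,-0.085,0,0,0,0,0],[0,-0.095,0,0,0,0,0],[0,-0.1,0,0,0,0,0]]'; python3 j.py 0 -43 20
```

```text
time_s: 11.45
tcp_pos: [0.4545, 0.0165, 0.0205]
ee_rot: [[-0.109, -0.994, 0.001], [-0.994, 0.109, -0.0], [0.0, -0.001, -1.0]]
wrist_force: [0.2, -1.3, -1.9]
gripper_width: 0.157
gripper_force: 30.0
rows 3.0 d [-0.1251, 0.0012, 0.0005] w [-0.07, -0.01, -0.08] j [23.0, 21.0, -37.0, 0.0, -31.0, -29.0] t 11.45
tcp in jig mm [   1.  -168.1   20.5] F [ 0.3 -1.3 -1.9]
time_s: 12.25
tcp_pos: [0.4654, 0.1171, 0.0201]
ee_rot: [[-0.108, -0.994, 0.001], [-0.994, 0.108, -0.001], [0.0, -0.001, -1.0]]
wrist_force: [-0.8, -1.3, -1.6]
gripper_width: 0.159
gripper_force: 30.0
rows 1.0 d [-0.024, 0.0011, 0.0001] w [-0.04, -0.03, -0.02] j [34.0, 23.0, -34.0, 0.0, -33.0, -40.0] t 12.25
tcp in jig mm [  1.1 -67.   20.1] F [-0.6 -1.3 -1.6]
```

```bash
python3 steer.py '[[0,-0.008,0,0,0,0,0],[0,-0.015,0,0,0,0,0],[0,-0.02,0,0,0,0,0],[0,-0.022,0,0,0,0,0],[0,-0.022,0,0,0,0,0]]'; python3 j.py 0 -43 20; python3 steer.py '[[0,-0.001,0,0,0,0,0],[0,-0.002,0,0,0,0,0],[0,-0.002,0,0,0,0,0]]'; python3 j.py 0 -43 20
```

```text
time_s: 12.75
tcp_pos: [0.4677, 0.138, 0.0201]
ee_rot: [[-0.109, -0.994, 0.001], [-0.994, 0.109, -0.0], [0.0, -0.001, -1.0]]
wrist_force: [-0.6, 0.5, -1.1]
gripper_width: 0.157
gripper_force: 30.0
rows 1.0 d [-0.003, 0.0011, 0.0001] w [-0.04, -0.02, -0.08] j [36.0, 24.0, -33.0, 0.0, -34.0, -42.0] t 12.75
tcp in jig mm [  1.1 -46.   20.1] F [-0.6  0.4 -1.1]
time_s: 13.05
tcp_pos: [0.4678, 0.1396, 0.0201]
ee_rot: [[-0.11, -0.994, 0.0], [-0.994, 0.11, -0.001], [0.001, -0.0, -1.0]]
wrist_force: [0.4, -0.2, -1.1]
gripper_width: 0.159
gripper_force: 30.0
rows 1.0 d [-0.0014, 0.001, 0.0001] w [-0.02, -0.04, -0.1] j [36.0, 24.0, -33.0, 0.0, -34.0, -42.0] t 13.05
tcp in jig mm [  1.  -44.4  20.1] F [ 0.4 -0.1 -1.1]
```

Nothing touched yet. I'll keep going in 1 mm steps and watch for contact.

```bash
for i in 1 ; do python3 steer.py '[[0,-0.001,0,0,0,0,0],[0,-0.002,0,0,0,0,0],[0,-0.002,0,0,0,0,0]]'; done; python3 j.py 0 -43 20; python3 steer.py '[[0,-0.001,0,0,0,0,0],[0,-0.002,0,0,0,0,0],[0,-0.002,0,0,0,0,0]]' | grep -E "pos|force"; python3 j.py 0 -43 20
```

```text
time_s: 13.35
tcp_pos: [0.4678, 0.1411, 0.02]
ee_rot: [[-0.11, -0.994, -0.001], [-0.994, 0.11, -0.002], [0.002, 0.0, -1.0]]
wrist_force: [2.0, -3.4, -1.4]
gripper_width: 0.158
gripper_force: 30.0
rows 1.0 d [0.0001, 0.0008, 0.0] w [0.02, -0.1, -0.1] j [36.0, 24.0, -33.0, 0.0, -34.0, -42.0] t 13.35
tcp in jig mm [  0.8 -42.9  20. ] F [ 2.4 -3.1 -1.4]
tcp_pos: [0.4674, 0.1411, 0.02]
wrist_force: [2.2, -11.3, 1.3]
gripper_force: 30.0
rows 1.0 d [0.0001, 0.0004, -0.0] w [0.11, -0.27, -0.13] j [36.0, 24.0, -33.0, 0.0, -34.0, -42.0] t 13.65
tcp in jig mm [  0.4 -42.9  20. ] F [  3.4 -11.    1.3]
```

That's contact at the expected place. I'll relax the push, open and withdraw upward.

```bash
python3 steer.py '[[0,0.002,0,0,0,0,0],[0,0.002,0,0,0,0,0],[0.5,0.002,0,0,0,0,0],[0.5,0.002,0,0,0,0,0],[0.5,0.002,0,0,0,0,0],[0.5,0.002,0,-0.005,0,0,0],[0.5,0.002,0,-0.03,0,0,0],[0.5,0.002,0,-0.07,0,0,0]]'; python3 steer.py '[[0.5,0.04,0,-0.04,0,0,0],[0.5,0.08,0,-0.08,0,0,0],[0.5,0.1,0,-0.12,0,0,0],[0.5,0.1,0,-0.13,0,0,0],[0.5,0.1,0,-0.13,0,0,0]]'
python3 - <<'E'
from plate import *
from j import J,G
for n in ('wrist','side'):
    c=cap(n); save(c,n+'9.png'); np.save(n+'9.npy',c,allow_pickle=True)
    m=mask(c,(3,120,50),(22,255,255)); P,uv=pts(c,m,0); Q=(P-J)@G
    k=(abs(Q[:,0])<.06)&(Q[:,1]>-.07)&(Q[:,1]<.12)&(abs(Q[:,2]-.018)<.003); k&=cv2.cvtColor(c['pixels'],cv2.COLOR_RGB2HSV)[uv[:,1],uv[:,0],1]>190
    Q=Q[k]; print(n,len(Q),np.percentile(Q,[1,50,99],axis=0).round(4).tolist())
    if len(Q)>50: print(plane(Q)[1])
E
```

```text
time_s: 14.45
tcp_pos: [0.4665, 0.141, 0.0892]
ee_rot: [[-0.11, -0.994, -0.004], [-0.994, 0.11, -0.004], [0.004, 0.004, -1.0]]
wrist_force: [1.4, 0.9, 0.2]
gripper_width: 0.489
gripper_force: 0.0
time_s: 14.95
tcp_pos: [0.4585, 0.0423, 0.2237]
ee_rot: [[-0.111, -0.994, 0.008], [-0.994, 0.111, 0.002], [-0.003, -0.008, -1.0]]
wrist_force: [0.5, 0.1, -1.8]
gripper_width: 0.498
gripper_force: 0.0
wrist 136 [[-0.0062, -0.0592, 0.0157], [0.0013, -0.0008, 0.018], [0.0512, 0.0546, 0.0201]]
[ 0.00997395 -0.00217271  0.9999479 ]Traceback (most recent call last):
  File "<stdin>", line 7, in <module>
    return _quantile_unchecked(
        a, q, axis, out, overwrite_input, method, keepdims, weights)
    return _ureduce(a,
                    func=_quantile_ureduce_func,
    ...<5 lines>...
                    overwrite_input=overwrite_input,
                    method=method)
    r = func(a, **kwargs)
    result = _quantile(arr,
                       quantiles=q,
    ...<2 lines>...
                       out=out,
                       weights=wgt)
    slices_having_nans = np.isnan(arr[-1, ...])
                                  ~~~^^^^^^^^^
IndexError: index -1 is out of bounds for axis 0 with size 0
```

View pics/wrist9.png

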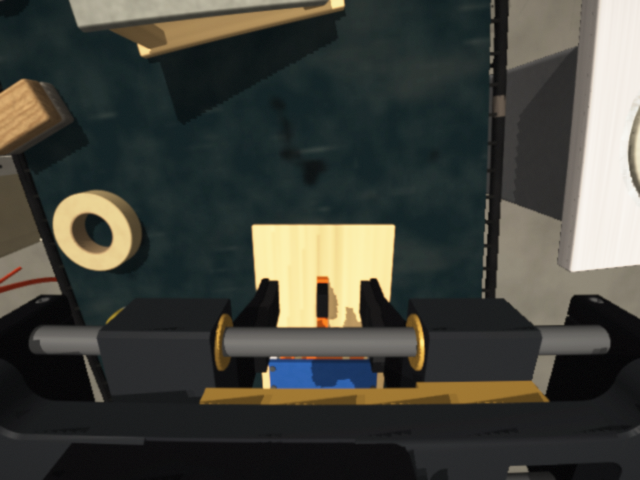

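The grip is released at (323,300), and the tongue end measures y = −59 mm, where −60 is home. One more look from further back to check that it's square.

```bash
python3 steer.py '[[0.5,0.05,0,-0.03,0,0,0],[0.5,0.09,0,-0.06,0,0,0],[0.5,0.11,0,-0.08,0,0,0],[0.5,0.11,0,-0.08,0,0,0],[0.5,0.11,0,-0.08,0,0,0]]' | head -2
python3 - <<'E'
from plate import *
from j import J,G
for n in ('wrist','side'):
    c=cap(n); np.save(n+'10.npy',c,allow_pickle=True)
    m=mask(c,(3,185,60),(19,255,255)); v,u=np.nonzero(m); Q=(onz(c,np.c_[u,v],.018)-J)@G
    k=(abs(Q[:,0])<.07)&(Q[:,1]>-.08)&(Q[:,1]<.13); Q=Q[k]; print(n,len(Q))
    for a in np.arange(-.08,.12,.02):
        q=Q[(Q[:,1]>=a)&(Q[:,1]<a+.02)]
        if len(q)>3: print(round(a,2),len(q),q.min(0)[:2].round(4),q.max(0)[:2].round(4))
    t=Q[(abs(Q[:,0])<.02)&(Q[:,1]<0)]
    e=[(x,Q[(abs(Q[:,0]-x)<.004)][:,1].min()) for x in (-.045,-.035,-.025,.025,.035,.045) if (abs(Q[:,0]-x)<.004).any()]; print('rear edge',np.round(e,4).tolist())
c0=np.load('scene0.npy',allow_pickle=True).item();c=cap('scene')
for nm,(u,v) in dict(tin4=(323,241),tape=(337,265),felt=(389,285),tin3=(423,321),spool=(437,358),dye=(250,205)).items(): print(nm,(depth(c,[(u,v)])-depth(c0,[(u,v)])).round(3))
print(r.sense()['time_s'])
E
```

```text
time_s: 15.55
tcp_pos: [0.4445, -0.0667, 0.2988]
wrist 1470
-0.08 16 [-0.0049 -0.0635] [ 0.0058 -0.06  ]
-0.06 9 [-0.0049 -0.06  ] [ 0.0058 -0.0582]
-0.02 8 [-0.0049 -0.0001] [ 0.0062 -0.0001]
0.0 403 [-0.053   0.0018] [0.0528 0.0193]
0.02 608 [-0.0536  0.0208] [0.0551 0.0389]
0.04 426 [-0.0538  0.0404] [0.0555 0.0549]
rear edge [[-0.045, 0.0096], [-0.035, 0.0095], [-0.025, 0.0095], [0.025, 0.0112], [0.035, 0.0112], [0.045, 0.0111]]
side 116
-0.04 9 [-0.0055 -0.0261] [ 0.0036 -0.0208]
-0.02 6 [-0.0063 -0.0172] [-0.0014 -0.0083]
0.08 100 [-0.053   0.0802] [0.052  0.0919]
rear edge [[-0.045, 0.0808], [-0.035, 0.0897], [-0.025, 0.0913], [0.025, 0.0903], [0.035, 0.0917], [0.045, 0.0819]]
tin4 [[ 0.004  0.008 -0.006]]
tape [[-0.    -0.001  0.001]]
felt [[ 0.002  0.003 -0.003]]
tin3 [[ 0.001  0.001 -0.001]]
spool [[ 0.001  0.001 -0.002]]
dye [[-0.179 -0.508  0.312]]
15.7
```

Run:
```python
from plate import *
from j import J,G
c=np.load('wrist10.npy',allow_pickle=True).item()
m=mask(c,(3,185,60),(19,255,255)); v,u=np.nonzero(m)
for z in (.008,.018):
    Q=(onz(c,np.c_[u,v],z)-J)@G; k=(abs(Q[:,0])<.07)&(Q[:,1]>-.08)&(Q[:,1]<.13); Q=Q[k]
    print(z,[Q[abs(Q[:,0]-x)<.004][:,1].min().round(4) for x in (-.04,0,.04)])
# depth of top face rear edge
P=(depth(c,np.c_[u,v])-J)@G; k=(abs(P[:,2]-.018)<.0015)&(abs(P[:,0])>.015)&(abs(P[:,0])<.056)&(P[:,1]>-.02)&(P[:,1]<.06); print('top face rear',np.percentile(P[k][:,1],[0,2,5]).round(4))
# bridge's rear edge in the same view: should be y=47, z=.036
b=mask(c,(105,150,60),(125,255,255)); v,u=np.nonzero(b); Q=(onz(c,np.c_[u,v],.036)-J)@G; k=(abs(Q[:,0])<.05)&(abs(Q[:,1]-.07)<.06); print('bridge near edge',np.percentile(Q[k][:,1],[0,1]).round(4),'lower edge at .026:',((onz(c,np.c_[u,v],.026)-J)@G)[k][:,1].min())
```

```text
0.008 [np.float64(0.0173), np.float64(-0.0556), np.float64(0.019)]
0.018 [np.float64(0.0096), np.float64(-0.0618), np.float64(0.0112)]
top face rear [0.0139 0.0154 0.0159]Traceback (most recent call last):
  File "<stdin>", line 11, in <module>
  File "h.py", line 12, in onz
    o,d=ray(c,uv); return o+d*((z-o[2])/d[:,2])[:,None]
        ~~~^^^^^^
  File "h.py", line 8, in ray
    n=cv2.undistortPoints(uv,np.array(c['K']),np.array(c['distortion'])).reshape(-1,2)
      ~~~~~~~~~~~~~~~~~~~^^^^^^^^^^^^^^^^^^^^^^^^^^^^^^^^^^^^^^^^^^^^^^^
cv2.error: OpenCV(4.12.0) /io/opencv/modules/calib3d/src/undistort.dispatch.cpp:347: error: (-215:Assertion failed) CV_IS_MAT(_src) && CV_IS_MAT(_dst) && (_src->rows == 1 || _src->cols == 1) && (_dst->rows == 1 || _dst->cols == 1) && _src->cols + _src->rows - 1 == _dst->rows + _dst->cols - 1 && (CV_MAT_TYPE(_src->type) == CV_32FC2 || CV_MAT_TYPE(_src->type) == CV_64FC2) && (CV_MAT_TYPE(_dst->type) == CV_32FC2 || CV_MAT_TYPE(_dst->type) == CV_64FC2) in function 'cvUndistortPointsInternal'
```

The rear edge of the top face is at y ≈ 15 mm, so the origin is at about 65 mm. It is square to about 1° (1.6 mm over 80 mm). Handing in.

```bash
python3 -c "
from station import r, workorder, capture
print(workorder.finish_job())"
```

```text
the job is handed in; nothing more can be done
None
```

The plate is off the board, flat under the bridge with its front edge against the stop, and released. The job was handed in at about 15.7 s; no verdict was returned. The bystanders I could check had not moved; the dye bottle was hidden behind the arm in the last picture.

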